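# Preset the sachet batch counter on its thumbwheels

### The job

Set the batch counter's three thumbwheels to 7, 2 and 5, reading from the robot's left to its right, each resting in its click, and then push the load key fully down and let it go, so that the packing machine takes over the count. Treat the wheels gently, do not push the key while any wheel shows a wrong digit, and leave the things round the pod where they are.

Things in the scene. Friction and masses are not known exactly. Their poses are not given: they have to be found in the camera images.
- pod: batch-counter pod: fixed aluminium box 120 (x) x 240 (y) x 66 mm high. Origin: centre of its underside; x points away from the robot (yaw within 0.35 rad), z up. Three black thumbwheels stand 18 mm out of its flat top, in a row at y = +56, +20, -16 mm (x = 0, axles along y); a round grey load key stands on the top at y = -82 mm, x = 0.
- axle_l: sprung axle of the left (as the robot sees it, +y of the pod) thumbwheel. Origin: the wheel's centre, 54 mm above the table; axes as the pod's. The wheel is a smooth disc 60 mm in diameter, 20 mm wide, so its top is 30 mm above this. Pressed down, it sinks with about 6 N per mm to a hard stop at 4 mm, and springs back; a finger force over 15 N damages it.
- axle_m: sprung axle of the middle thumbwheel. Origin: the wheel's centre, 54 mm above the table; axes as the pod's. The wheel is a smooth disc 60 mm in diameter, 20 mm wide, so its top is 30 mm above this. Pressed down, it sinks with about 6 N per mm to a hard stop at 4 mm, and springs back; a finger force over 15 N damages it.
- axle_r: sprung axle of the right (-y of the pod, next to the load key) thumbwheel. Origin: the wheel's centre, 54 mm above the table; axes as the pod's. The wheel is a smooth disc 60 mm in diameter, 20 mm wide, so its top is 30 mm above this. Pressed down, it sinks with about 6 N per mm to a hard stop at 4 mm, and springs back; a finger force over 15 N damages it.
- wheel_l (a joint): angle of the left thumbwheel, rad; digit n is uppermost at n x 0.6283. Grows as the wheel's top moves along the pod's +x; stops just beyond 0 and 9, no wrap-round. Turned by a fingertip pressed on its top and drawn along the pod's x; one digit is 18.8 mm of rim. How well the rim grips varies
- wheel_m (a joint): angle of the middle thumbwheel, rad; digit n is uppermost at n x 0.6283. Grows as the wheel's top moves along the pod's +x; stops just beyond 0 and 9, no wrap-round. All wheels click: a roller resists with about 3 N at the rim, lets go half-way to the next digit, and pulls a free wheel into the nearest digit; one may start balanced half-way
- wheel_r (a joint): angle of the right thumbwheel, rad; digit n is uppermost at n x 0.6283. Grows as the wheel's top moves along the pod's +x; stops just beyond 0 and 9, no wrap-round. All wheels show the digit as white pips (0 to 9 of them) on the uppermost tenth of the rim, between two grey lines; steel bars on the pod mark that line
- load_top (a point): centre of the top face of the load key, a round grey spring push key 26 mm in diameter in a dark round collar on the pod's top; pressed straight down, it needs about 5 N.
- load (a joint): travel of the load key, m: 0 up, 0.006 fully down; springs back.
- spray: bystander: loose spray bottle, to be left where it is. Origin: its underside. 190 mm tall, far to the left
- jar: bystander: loose glass jar, to be left where it is. Origin: its underside
- core: bystander: loose card film core, to be left where it is. Origin: its underside. 84 mm in diameter, 50 mm high, stands left of the pod
- jaw: bystander: loose brass sealing-jaw bar, to be left where it is. Origin: its underside. 30 x 100 x 25 mm, lies just in front of the pod
- driver: bystander: loose screwdriver, to be left where it is. Origin: its underside. Lies just behind the pod
- wrench: bystander: loose wrench, to be left where it is. Origin: its underside
- scrap: bystander: loose steel tray, to be left where it is. Origin: its underside

How it is judged:
On the way, in this order (a step that is already met when the one before it is completed fails the run):
1. all three wheels rest at 7, 2, 5 (value of joint wheel_l between 4.2782 and 4.5182 rad and value of joint wheel_m between 1.1366 and 1.3766 rad and value of joint wheel_r between 3.0216 and 3.2616 rad), for 0.3 s.
2. the load key is pushed fully down (value of joint load above 0.005 m), for 0.05 s.
At the end, for the whole second after the job is handed in: the wheels stand at 7, 2 and 5 (left, middle, right; each within 0.12 rad of its click) and at rest, after which the load key was pushed down by over 5 mm and is up again (under 1 mm) (all of step 1 and value of joint load below 0.001 m and velocity of joint wheel_l between -0.05 and 0.05 rad/s and velocity of joint wheel_m between -0.05 and 0.05 rad/s and velocity of joint wheel_r between -0.05 and 0.05 rad/s); the robot touches nothing.
It fails at once if finger force on a wheel over 15 N (contact force between the fingers and axle_l above 15 N or contact force between the fingers and axle_m above 15 N or contact force between the fingers and axle_r above 15 N).
It fails at once if the load key pushed while a wheel shows a wrong digit (value of joint load above 0.004 m and not (value of joint wheel_l between 4.0982 and 4.6982 rad and value of joint wheel_m between 0.9566 and 1.5566 rad and value of joint wheel_r between 2.8416 and 3.4416 rad)).
It fails at once if a bystander moved by over 30 mm (distance of any of spray, jar, core, jaw, driver, wrench, scrap from where it was at the start of the episode above 0.03 m).
It also fails if it takes over 67 s, if anything falls off the work surface, if the arm or the gripper's body presses on something with over 40 N, if the wrist force passes 120 N, or if a joint passes its speed limit or range.

### The arm

A 7-joint arm with a two-finger parallel gripper is mounted at the origin on the work surface. World frame = base frame: x ahead of the robot, y to its left, z up, the work surface at z = 0. Lengths are in m, angles in rad, forces in N, time in s.
With the tool pointing down it reaches from about 0.4 to 0.85 m from the base axis. Payload 10.4 kg.
Tool frame: the origin (TCP) lies at the very end of the fingers, on their centre line; the grasp point (between the pads) lies manip.grasp_offset behind it (manip.grasp_offset is the distance from the TCP to the grasp point, in m); z points along the fingers, x is the direction in which the jaws open and shut, and the axes are right-handed (so a half turn about z gives the same grasp; the last joint's range is limited). The gripper opens to 85 mm and grips with 20 to 120 N. Pads are 22 mm wide; open, the fingers measure 114 mm over their backs; the gripper's body (76 mm by 85 mm) begins 54 mm behind the grasp point. The pads swing forward as they close: fully open they stand 13 mm farther back than shut.
Start: joints at [1.323, 0.332, -0.065, 1.46, 0.022, 1.35, -0.088], TCP at [0.139, -0.609, 0.231] pointing down, gripper open.
Joint ranges: [-2.6, 2.6], [-0.5, 2.12], [-1.47, 1.34], [0.16, 2.42], [-1.27, 4.41], [0.06, 2.06], [-2.6, 2.6]. Speed limits (rad/s): [2.22, 2.22, 2.79, 2.79, 3.14, 3.14, 3.14].

### API

Orientations are given as a unit quaternion [x, y, z, w].
In Python, from workcell import manip gives the robot as it stands.
- The arm moves only by the shell command python3 -m crank 'ROWS' [FORCE]. ROWS is JSON, a list that holds one entry, the list of rows, each a list of 7 numbers: the shift along the world's x, y, z in units of 60 mm (1.0 is 60 mm), then the turn, a rotation vector about the world's x, y, z in units of 5 degrees (1.0 is 5 degrees), then the finger opening in mm, from 0 to 85.4. A call has 1 to 8 rows; each row shifts and turns the commanded pose from where the row before left it; what a row does not reach is not made up. A row lasts 1/8 s, in which the tool goes at most 62.5 mm and 10.7 degrees, less where a joint would pass 70% of its speed; a pose out of reach is approached as far as the arm can. A call is refused whole if a number of a shift passes 1 or a number of a turn 1, either way. A call with a gripper value outside its range is refused whole. The fingers move at their own pace and stop on an object; FORCE is the grip in N (left out, the last holds). Time passes only in rows, so rows that do not move let the fingers close. It gives the time, the measured TCP pose, the force and the opening at its end, in the units of the state.
- manip.get_obs(): the state, without advancing time (a new reading comes with each control period).
- manip.camera(name): name is "side" or "top" or "wrist"; returns (picture, depth): 480x640x3 uint8, blue, green, red; 480x640 float32, m along the optical axis (not along the pixel's ray), 0 where there is no reading.
- manip.get_calibration(name): a dict with "fx", "fy", "cx", "cy" (pixels), "rvec" (rotation vector, rad) and "tvec" (3), from world to camera coordinates, as OpenCV has them; the wrist camera has in their place "T_tool_cam" (4x4, takes a point from camera to tool coordinates, whose origin is the TCP and whose axes are the tool frame's). Camera axes: x right, y down, z forward; pixel columns grow to the right and rows downward; lengths in m; the calibration is good to about 2 mm. A picture is of the moment at which its call begins: read the wrist's pose just before it. get_calibration takes no time and is no camera call.
- manip.hand_in(): hands the job in, once; it reports no verdict.
The state is a dict: "clock": time; "joint_pos": joint angles; "joint_velocities": joint speeds; "tau": joint torques, N m; "position": TCP position; "ee_rot": TCP orientation; "ft_force": force on the tool from outside, world axes, zero at the start; "torque": the same for the moment, N m; "grip_width": opening from 0.0 (shut) to 1.0 (fully open).
Only numpy, scipy, OpenCV 4.12 (cv2) and the standard library are available. Lean on these libraries where they do the work, as an engineer would, in place of code of your own. Each camera call takes 0.05 s, during which the arm holds its last target.

## Working session

There is one attempt and no reset: what is moved stays moved. The work goes in short steps, Python scripts to look and compute and a shell command to move; the robot and the scene stay as the last step left them, time stands still between calls to the robot, and variables do not carry over. Pictures are saved under pics/ and viewed, and the job is handed in when it is done.

```bash
ls; mkdir -p pics; cat > h.py <<'E'
import numpy as np,cv2
from workcell import manip
from scipy.spatial.transform import Rotation as R
def cal(n):
    c=manip.get_calibration(n)
    return c
def ext(n,obs=None):
    c=manip.get_calibration(n)
    if 'T_tool_cam' in c:
        o=obs; T=np.eye(4);T[:3,:3]=R.from_quat(o['ee_rot']).as_matrix();T[:3,3]=o['position']
        return c,T@np.array(c['T_tool_cam'])
    T=np.eye(4);T[:3,:3]=cv2.Rodrigues(np.array(c['rvec'],float))[0];T[:3,3]=np.ravel(c['tvec'])
    return c,np.linalg.inv(T)
def onplane(c,T,u,v,z):
    d=T[:3,:3]@np.array([(u-c['cx'])/c['fx'],(v-c['cy'])/c['fy'],1.])
    return T[:3,3]+d*(z-T[2,3])/d[2]
def proj(c,T,p):
    q=np.linalg.inv(T)@np.append(p,1); return c['fx']*q[0]/q[2]+c['cx'],c['fy']*q[1]/q[2]+c['cy']
def cloud(c,T,d):
    v,u=np.indices(d.shape); X=np.stack([(u-c['cx'])/c['fx']*d,(v-c['cy'])/c['fy']*d,d],-1)
    return X@T[:3,:3].T+T[:3,3]
E
python3 - <<'E'
from h import *
o=manip.get_obs();print(o, manip.grasp_offset)
for n in ['top','side','wrist']:
    im,d=manip.camera(n);cv2.imwrite(f'pics/{n}0.png',im);np.savez(f'pics/{n}0.npz',im=im,d=d)
    c,T=ext(n,o);print(n,c['fx'],T[:3,3],T[:3,2])
E
```

```text
pics
{'clock': 0.0, 'joint_pos': array([ 1.32340144,  0.33289378, -0.0647401 ,  1.46096644,  0.02163814,
        1.34990384, -0.08852559]), 'joint_velocities': array([-0.00130571, -0.00132879,  0.00101927, -0.00170594, -0.00254342,
       -0.00111842, -0.00229691]), 'tau': array([-5.88088242e-04, -6.25444007e+01,  4.86669329e-02, -3.91608739e+01,
        1.61418202e-02,  9.94781993e-03, -1.22779900e-05]), 'position': array([ 0.13923468, -0.60889466,  0.23049037]), 'ee_rot': array([ 7.81967683e-01, -6.23318538e-01, -6.04280870e-04, -4.22088438e-04]), 'ft_force': array([0.37363498, 0.60789317, 0.25358958]), 'torque': array([-0.00538815, -0.00924969,  0.00786002]), 'grip_width': 0.9976382748927451} 0.0187
top 497.2928504933062 [ 0.30154465 -0.02002048  1.25144336] [ 0.16102525  0.00472682 -0.98693897]
side 482.1691715508373 [0.44491609 0.68541338 0.93596816] [ 0.07023551 -0.64045126 -0.76478047]
wrist 340.5704266068501 [ 0.22244468 -0.59045582  0.37388953] [-0.32035233 -0.07199201 -0.94455891]
```

View pics/top0.png

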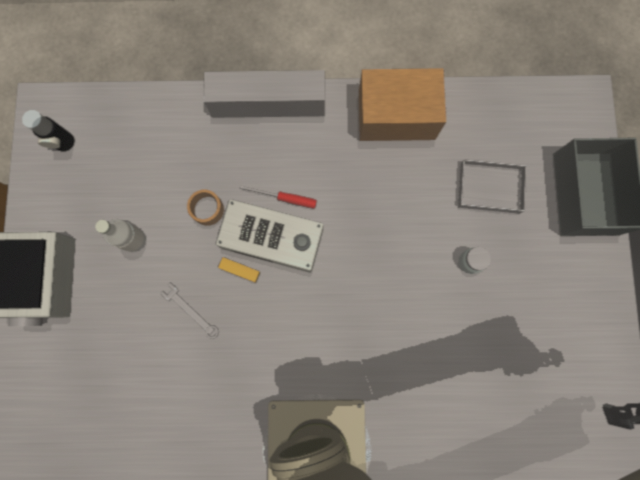

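View pics/side0.png

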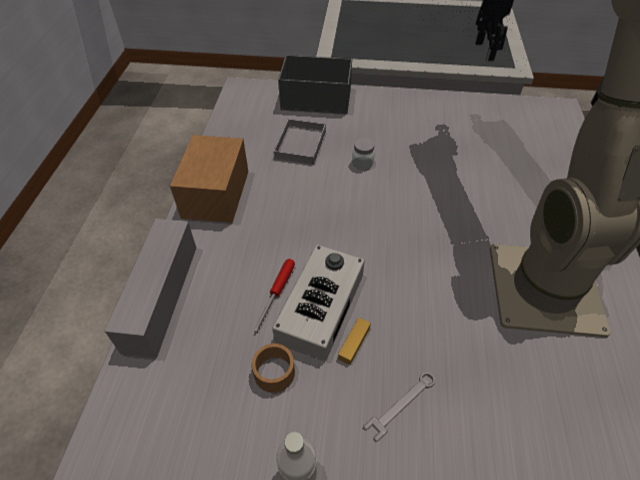

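The top view shows the pod at about (270,236), with its wheels at (247,228), (261,232) and (276,236) and the key at (302,242). The core is at (205,207), the jaw at (239,270) and the driver at (280,197). Next I measure the pod pose.

```bash
python3 - <<'E'
from h import *
for n in ['top','side']:
    z=np.load(f'pics/{n}0.npz');im,d=z['im'],z['d'];c,T=ext(n)
    P=cloud(c,T,d)
    m=((P[...,2]>.055)&(P[...,2]<.10)&(d>0)&(abs(P[...,0]-.56)<.16)&(abs(P[...,1]-.05)<.22)).astype(np.uint8)
    hsv=cv2.cvtColor(im,cv2.COLOR_BGR2HSV)
    print(n,m.sum(),np.percentile(P[...,2][m>0],[5,50,95]))
    m2=m&(((hsv[...,1]<60)).astype(np.uint8)); 
    nl,lab,st,ce=cv2.connectedComponentsWithStats(m2); k=1+np.argmax(st[1:,4])
    cn=max(cv2.findContours((lab==k).astype(np.uint8),cv2.RETR_EXTERNAL,cv2.CHAIN_APPROX_NONE)[0],key=len)[:,0]
    W=np.array([onplane(c,T,u,v,.066)[:2] for u,v in cn],np.float32)
    r=cv2.minAreaRect(W);print(r, cv2.boxPoints(r).tolist())
    print('table z',np.median(P[300:,...,2][d[300:]>0]))
E
```

```text
top 4807 [0.06240331 0.0669266  0.08311487]
((0.5129508972167969, 0.10701453685760498), (0.23951423168182373, 0.12045709043741226), 74.17646026611328) [[0.42234981060028076, 0.008218340575695038], [0.5382423400878906, -0.024627365171909332], [0.603551983833313, 0.20581072568893433], [0.4876594543457031, 0.2386564314365387]]
table z 0.0004098060086241695
side 5352 [0.06250592 0.06619216 0.08258656]
((0.5120971202850342, 0.11382537335157394), (0.2440723031759262, 0.12095185369253159), 74.29637908935547) [[0.4208480417728424, 0.012712754309177399], [0.537285327911377, -0.020024225115776062], [0.6033462285995483, 0.2149379849433899], [0.4869089126586914, 0.24767497181892395]]
table z -9.768662284803664e-05
```

```bash
python3 - <<'E'
from h import *
im=np.load('pics/top0.npz')['im'];a=cv2.resize(im[190:285,205:335],None,fx=6,fy=6,interpolation=cv2.INTER_CUBIC);cv2.imwrite('pics/topz.png',a)
im=np.load('pics/side0.npz')['im'];a=cv2.resize(im[235:355,265:375],None,fx=5,fy=5,interpolation=cv2.INTER_CUBIC);cv2.imwrite('pics/sidez.png',a)
E
```

```text
(no output)
```

View pics/topz.png

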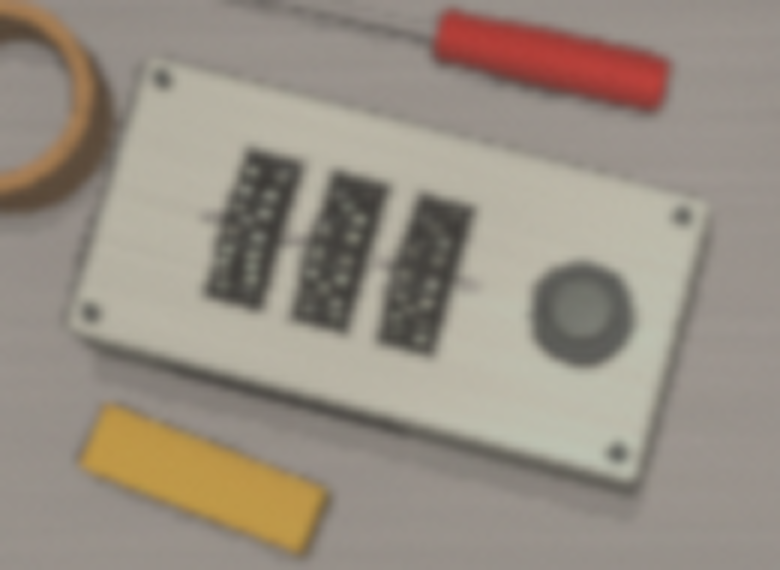

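View pics/sidez.png

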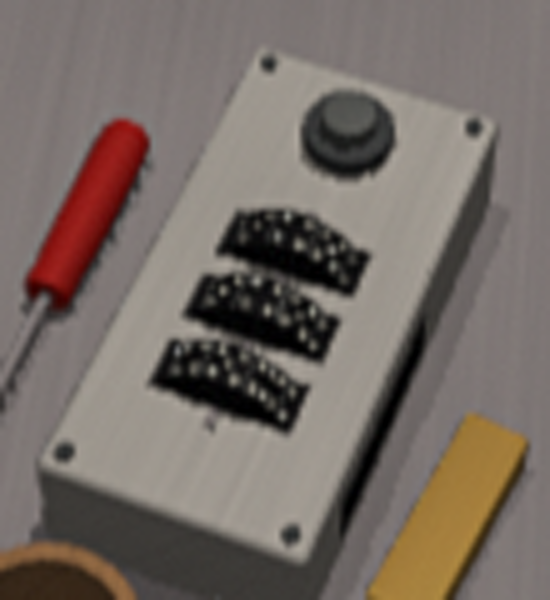

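```bash
python3 - <<'E'
from h import *
o=manip.get_obs();M=R.from_quat(o['ee_rot']).as_matrix();print(M.round(3));c=manip.get_calibration('wrist');print(np.round(c['T_tool_cam'],3),c)
yaw=-.277
Rz=R.from_euler('z',yaw).as_matrix()
for nm,a in [('toolx=podx',0),('toolx=pody',90),('-pody',-90),('-podx',180)]:
    D=R.from_euler('z',yaw+np.radians(a)).as_matrix()@np.diag([1,-1,-1.]);print(nm,np.degrees(R.from_matrix(D@M.T).as_rotvec()).round(2))
E
```

```text
[[ 0.223 -0.975 -0.   ]
 [-0.975 -0.223  0.001]
 [-0.001  0.    -1.   ]]
[[ 1.     0.     0.     0.   ]
 [-0.     0.945  0.328 -0.085]
 [-0.    -0.328  0.945 -0.143]
 [ 0.     0.     0.     1.   ]] {'fx': 340.5704266068501, 'fy': 340.5704266068501, 'cx': 320.0555010115624, 'cy': 239.12564001609013, 'T_tool_cam': array([[ 9.99999979e-01,  1.44763112e-04,  1.47934996e-04,
         3.65743960e-04],
       [-1.85301737e-04,  9.44590307e-01,  3.28251608e-01,
        -8.52131676e-02],
       [-9.22192387e-05, -3.28251629e-01,  9.44590313e-01,
        -1.43407790e-01],
       [ 0.00000000e+00,  0.00000000e+00,  0.00000000e+00,
         1.00000000e+00]])}
toolx=podx [-4.000e-02 -4.000e-02  6.125e+01]
toolx=pody [-0.0000e+00 -8.0000e-02  1.5125e+02]
-pody [ -0.06   0.   -28.75]
-podx [-5.0000e-02  5.0000e-02 -1.1875e+02]
```

```bash
python3 -m crank '[[[0.58,0.7,0,0,0,0.77,0],[0.58,0.7,0,0,0,0.77,0],[0.58,0.7,0,0,0,0.77,0],[0.58,0.7,0,0,0,0.77,0],[0.58,0.7,0,0,0,0.77,0],[0.58,0.7,0,0,0,0.77,0],[0.58,0.7,0,0,0,0.77,0],[0.58,0.7,0,0,0,0.77,0]]]' 20; python3 -m crank '[[[0.18,0.73,0,0,0,0.77,0],[0.18,0.73,0,0,0,0.77,0],[0.18,0.73,0,0,0,0.77,0],[0.18,0.73,0,0,0,0.77,0],[0.18,0.73,0,0,0,0.77,0],[0.18,0.73,0,0,0,0.77,0],[0.18,0.73,0,0,0,0.77,0],[0.18,0.73,0,0,0,0.7,0]]]'
```

```text
clock: 1.15
position: [0.4185, -0.2718, 0.2313]
ee_rot: [0.92, -0.392, 0.0, 0.0]
ft_force: [0.4, -0.0, 0.7]
grip_width: -0.004
clock: 2.15
position: [0.5042, 0.0784, 0.2313]
ee_rot: [0.991, -0.137, 0.0, 0.0]
ft_force: [-0.2, -1.4, 0.4]
grip_width: 0.001
```

```bash
python3 - <<'E'
from h import *
o=manip.get_obs();im,d=manip.camera('wrist');cv2.imwrite('pics/w1.png',im);np.savez('pics/w1.npz',im=im,d=d,p=o['position'],q=o['ee_rot'])
E
```

```text
(no output)
```

View pics/w1.png

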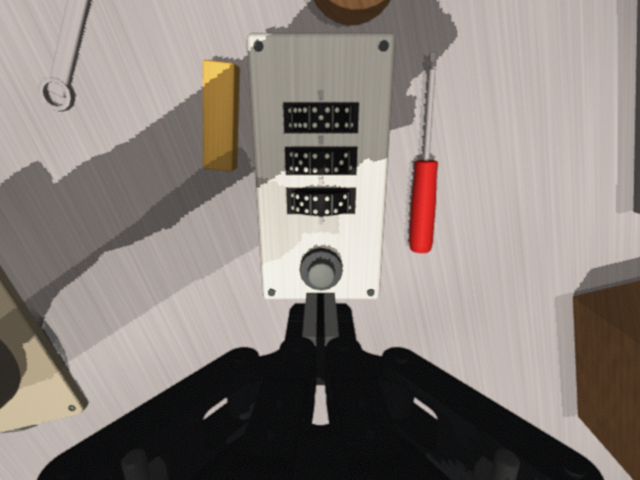

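The wrist view shows the wheels at (320,117), (320,160) and (320,200), and the key at (320,270). The fingertips are at (320,300), and image right is pod +x. I zoom in to read the pips.

```bash
python3 - <<'E'
from h import *
im=np.load('pics/w1.npz')['im'];a=cv2.resize(im[85:225,270:370],None,fx=7,fy=4.2,interpolation=cv2.INTER_CUBIC);cv2.imwrite('pics/w1z.png',a)
E
```

```text
(no output)
```

View pics/w1z.png

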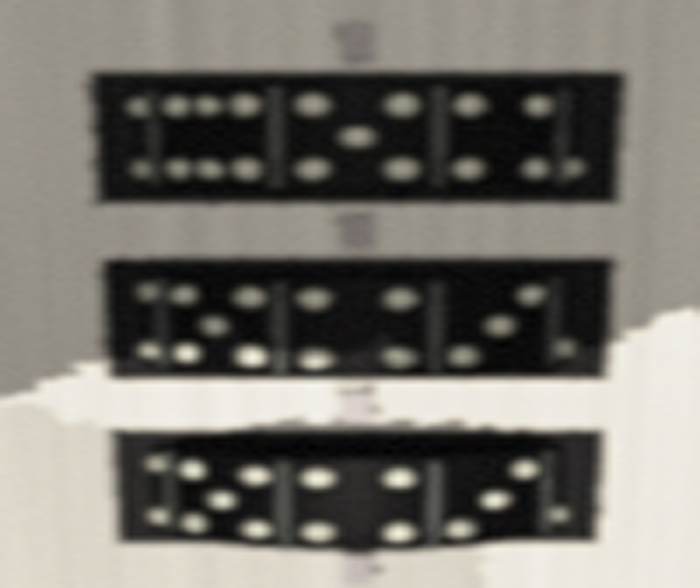

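```bash
python3 - <<'E'
from h import *
z=np.load('pics/w1.npz');im,d=z['im'],z['d'];c,T=ext('wrist',dict(position=z['p'],ee_rot=z['q']));P=cloud(c,T,d)
yaw=-.277;X=np.array([np.cos(yaw),np.sin(yaw)]);Y=np.array([-X[1],X[0]]);C=np.array([.5128,.109])
L=(P[...,:2]-C)
px=L@X;py=L@Y
top=(abs(P[...,2]-.066)<.006)&(d>0)&(abs(px)<.075)&(abs(py)<.135)
m=(top*255).astype(np.uint8);cn=max(cv2.findContours(m,cv2.RETR_EXTERNAL,cv2.CHAIN_APPROX_NONE)[0],key=len)[:,0]
W=np.array([onplane(c,T,u,v,.066)[:2] for u,v in cn],np.float32);r=cv2.minAreaRect(W);print(r,np.median(P[...,2][top]))
# screws: dark blobs
g=cv2.cvtColor(im,cv2.COLOR_BGR2GRAY)
for (u,v) in [(258,46),(383,46),(271,292),(371,292)]:
    w=g[v-9:v+10,u-9:u+10].astype(float);k=w<70;ys,xs=np.nonzero(k);uu,vv=u-9+xs.mean(),v-9+ys.mean();print((uu,vv),k.sum(),onplane(c,T,uu,vv,.066).round(4))
for i,y in enumerate([.056,.02,-.016]):
    mm=(abs(py-y)<.008)&(P[...,2]>.069)&(abs(px)<.04)&(d>0);print(i,px[mm].min(),px[mm].max(),P[...,2][mm].max(),np.percentile(P[...,2][mm],95))
# wheel dark blobs
mm=((g<60)&(abs(px)<.04)&(py<.075)&(py>-.035)&(d>0))
mm=cv2.morphologyEx(mm.astype(np.uint8),cv2.MORPH_CLOSE,np.ones((5,5)))
n,lab,st,ce=cv2.connectedComponentsWithStats(mm)
for k in range(1,n):
    if st[k,4]>300: print(st[k],ce[k],onplane(c,T,*ce[k],.08).round(4))
E
```

```text
((0.5142810940742493, 0.10812433063983917), (0.2379283756017685, 0.11880689859390259), 74.30120086669922) 0.0669081311696344
(np.float64(258.36206896551727), np.float64(46.12068965517241)) 58 [0.4956 0.2274 0.066 ]
(np.float64(383.09722222222223), np.float64(45.56944444444444)) 72 [0.5919 0.2006 0.066 ]
(np.float64(nan), np.float64(nan)) 0 [nan nan nan]
(np.float64(nan), np.float64(nan)) 0 [nan nan nan]
0 -0.029863363379298086 0.03121463740339156 0.08652359322988618 0.0853213854428436
1 -0.026312023150378516 0.03145562477621773 0.08666610254524787 0.08533378559493801
2 -0.03999737021560929 0.039994894204722194 0.3289894102318842 0.32539983952313617
[ 284  103   75   30 2218] [320.56672678 117.46348061] [0.5289 0.1619 0.08  ]
[ 285  147   72   27 1915] [320.5926893  159.88250653] [0.5198 0.1293 0.08  ]
[ 287  188   68   28 1663] [320.88033674 200.47985568] [0.5105 0.0955 0.08  ]
[  139   294   348   186 34284] [315.95371019 411.4353926 ] [ 0.4405 -0.133   0.08  ]<stdin>:12: RuntimeWarning: Mean of empty slice.
  ret = ret.dtype.type(ret / rcount)
```

All three wheels sit in their clicks and show 5, 4 and 4, so they need +2, −2 and +1. The measured wheel centres agree with the pod geometry to about 2 mm. I now go above the left wheel, 10 mm on its −x side.

```bash
python3 -m crank '[[[0.12,0.72,-0.4,0,0,0,0],[0.13,0.72,-0.5,0,0,0,0],[0,0,-0.8,0,0,0,0],[0,0,-0.5,0,0,0,0],[0,0,-0.1,0,0,0,0],[0,0,0,0,0,0,0],[0,0,0,0,0,0,0]]]'; python3 - <<'E'
from h import *
o=manip.get_obs();print(o['position'],o['ft_force'],np.degrees(R.from_quat(o['ee_rot']).as_matrix()[:,0]))
E
```

```text
clock: 3.08
position: [0.52, 0.1637, 0.0948]
ee_rot: [0.99, -0.138, 0.001, -0.0]
ft_force: [0.3, 0.4, -1.3]
grip_width: -0.005
[0.52001488 0.16370783 0.09482377] [ 0.26963009  0.40898987 -1.25546166] [ 55.10708721 -15.6844199    0.11942194]
```

```bash
python3 -m crank '[[[0,0,-0.1,0,0,0,0],[0,0,-0.03,0,0,0,0],[0,0,0,0,0,0,0]]]'; python3 -m crank '[[[0,0,-0.02,0,0,0,0],[0,0,0,0,0,0,0]]]';  python3 -m crank '[[[0,0,-0.02,0,0,0,0],[0,0,0,0,0,0,0]]]'
```

```text
clock: 3.45
position: [0.5191, 0.1634, 0.0854]
ee_rot: [0.99, -0.138, -0.0, 0.0]
ft_force: [-0.1, -0.5, -0.5]
grip_width: 0.001
clock: 3.7
position: [0.5191, 0.1635, 0.0843]
ee_rot: [0.99, -0.138, 0.0, 0.0]
ft_force: [-0.3, -0.2, -0.1]
grip_width: -0.003
clock: 3.95
position: [0.5193, 0.1636, 0.0834]
ee_rot: [0.99, -0.138, 0.0, -0.0]
ft_force: [-0.9, -1.1, 4.0]
grip_width: -0.003
```

```bash
python3 -m crank '[[[0,0,-0.015,0,0,0,0],[0,0,0,0,0,0,0]]]'
```

```text
clock: 4.2
position: [0.5194, 0.1636, 0.0827]
ee_rot: [0.99, -0.138, 0.0, -0.0]
ft_force: [-2.6, -0.7, 7.9]
grip_width: 0.003
```

```bash
python3 -m crank '[[[0.08,-0.022,0,0,0,0,0],[0.08,-0.022,0,0,0,0,0]]]';python3 -m crank '[[[0.08,-0.022,0,0,0,0,0],[0.08,-0.022,0,0,0,0,0]]]'; python3 -m crank '[[[0,0,0.1,0,0,0,0],[0,0,0.3,0,0,0,0]]]'; python3 - <<'E'
from h import *
o=manip.get_obs();im,d=manip.camera('wrist');cv2.imwrite('pics/w2.png',im);print(o['position'])
im,d=manip.camera('side');a=cv2.resize(im[235:355,265:375],None,fx=5,fy=5,interpolation=cv2.INTER_CUBIC);cv2.imwrite('pics/s2.png',a)
E
```

```text
clock: 4.45
position: [0.5292, 0.1609, 0.0829]
ee_rot: [0.99, -0.138, 0.0, 0.0]
ft_force: [-1.8, -2.0, 7.6]
grip_width: 0.003
clock: 4.7
position: [0.539, 0.1581, 0.0828]
ee_rot: [0.99, -0.138, 0.001, -0.0]
ft_force: [-2.4, -0.3, 6.4]
grip_width: 0.002
clock: 4.95
position: [0.5375, 0.1581, 0.1062]
ee_rot: [0.99, -0.138, -0.001, 0.0]
ft_force: [0.4, 0.1, 0.2]
grip_width: 0.001
[0.53751361 0.1581375  0.10616169]
```

View pics/w2.png

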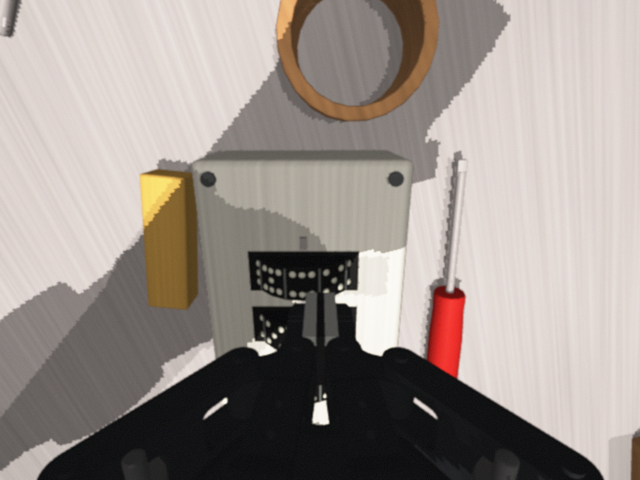

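View pics/s2.png

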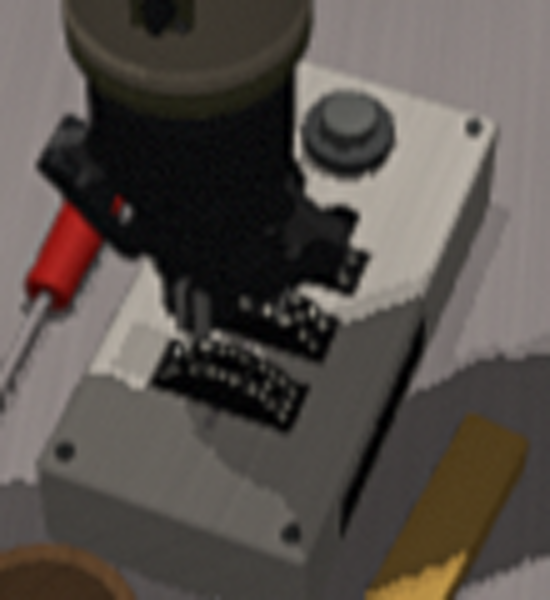

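```bash
python3 - <<'E'
from h import *
im=cv2.imread('pics/w2.png');a=cv2.resize(im[230:350,235:370],None,fx=5,fy=5,interpolation=cv2.INTER_CUBIC);cv2.imwrite('pics/w2z.png',a)
E
```

```text
(no output)
```

View pics/w2z.png

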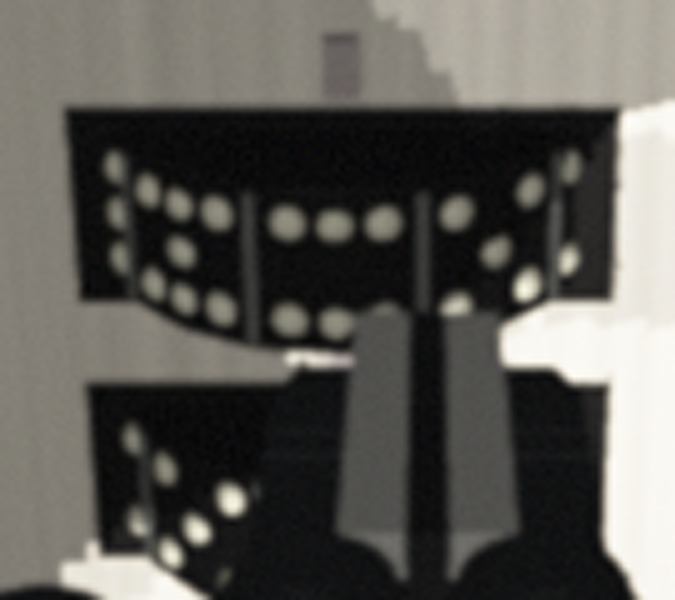

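The left wheel now shows 6, centred between its lines, so the stroke works with about 8 N. I repeat it.

```bash
python3 -m crank '[[[-0.31,0.088,0,0,0,0,0],[0,0,-0.3,0,0,0,0],[0,0,-0.06,0,0,0,0],[0,0,-0.03,0,0,0,0],[0,0,0,0,0,0,0]]]'
```

```text
clock: 5.68
position: [0.5199, 0.1628, 0.0828]
ee_rot: [0.99, -0.138, -0.0, 0.001]
ft_force: [-3.5, -2.2, 7.6]
grip_width: 0.003
```

```bash
python3 -m crank '[[[0.08,-0.022,0,0,0,0,0],[0.08,-0.022,0,0,0,0,0],[0.08,-0.022,0,0,0,0,0],[0.08,-0.022,0,0,0,0,0]]]'; python3 -m crank '[[[0,0,0.1,0,0,0,0],[0,0,0.3,0,0,0,0],[0,0,0,0,0,0,0]]]'; python3 - <<'E'
from h import *
o=manip.get_obs();im,d=manip.camera('wrist');print(o['position']);a=cv2.resize(im[230:350,235:370],None,fx=5,fy=5,interpolation=cv2.INTER_CUBIC);cv2.imwrite('pics/w3z.png',a)
E
```

```text
clock: 6.18
position: [0.5398, 0.1577, 0.083]
ee_rot: [0.99, -0.139, 0.0, 0.0]
ft_force: [-1.9, 0.6, 3.8]
grip_width: -0.006
clock: 6.55
position: [0.5399, 0.1588, 0.1088]
ee_rot: [0.99, -0.138, 0.001, -0.001]
ft_force: [-0.3, 0.5, -0.2]
grip_width: 0.001
[0.53988165 0.15880343 0.10875915]
```

View pics/w3z.png

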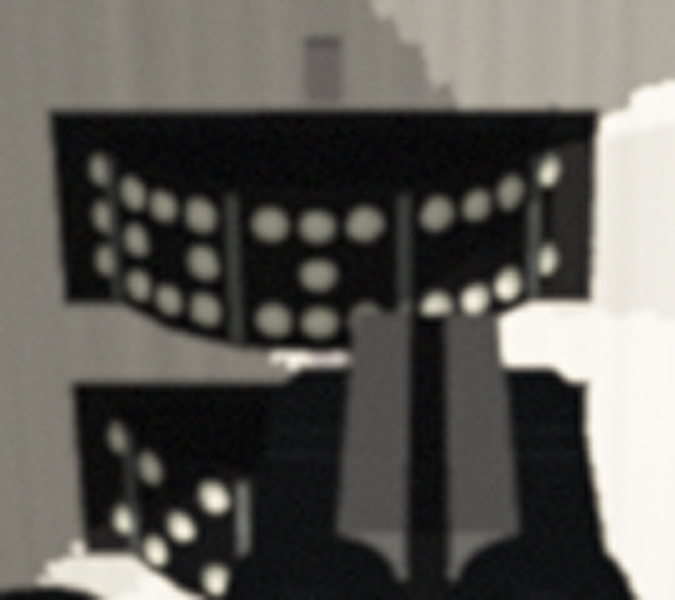

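The left wheel reads 7, centred. For the middle wheel I start at +10 mm and draw toward −x.

```bash
python3 -m crank '[[[-0.19,-0.56,0,0,0,0,0],[0,0,-0.3,0,0,0,0],[0,0,-0.08,0,0,0,0],[0,0,-0.03,0,0,0,0],[0,0,0,0,0,0,0]]]'
```

```text
clock: 7.22
position: [0.5277, 0.1245, 0.0826]
ee_rot: [0.99, -0.138, -0.0, 0.001]
ft_force: [-2.4, -4.6, 9.0]
grip_width: 0.001
```

```bash
python3 -m crank '[[[-0.08,0.022,0,0,0,0,0],[-0.08,0.022,0,0,0,0,0]]]';python3 -m crank '[[[-0.08,0.022,0,0,0,0,0],[-0.08,0.022,0,0,0,0,0]]]'; python3 -m crank '[[[0,0,0.1,0,0,0,0],[0,0,0.3,0,0,0,0],[0,0,0,0,0,0,0]]]'; python3 - <<'E'
from h import *
o=manip.get_obs();im,d=manip.camera('wrist');print(o['position']);a=cv2.resize(im[180:340,235:400],None,fx=4,fy=3.7,interpolation=cv2.INTER_CUBIC);cv2.imwrite('pics/w4z.png',a)
E
```

```text
clock: 7.48
position: [0.519, 0.1275, 0.0831]
ee_rot: [0.99, -0.138, 0.001, 0.0]
ft_force: [-0.4, -4.1, 6.8]
grip_width: -0.001
clock: 7.72
position: [0.5085, 0.1305, 0.0828]
ee_rot: [0.99, -0.138, 0.0, 0.0]
ft_force: [1.3, -3.2, 6.7]
grip_width: 0.001
clock: 8.1
position: [0.5095, 0.1307, 0.1081]
ee_rot: [0.99, -0.138, 0.001, -0.001]
ft_force: [0.6, -0.3, 0.2]
grip_width: -0.001
[0.50946849 0.13066399 0.10806327]
```

View pics/w4z.png

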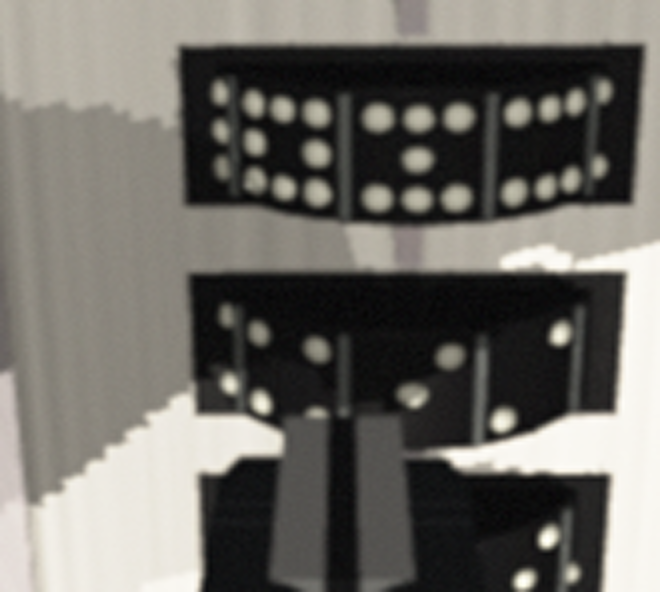

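The middle wheel reads 3 and the left still reads 7. I repeat the middle stroke.

```bash
python3 -m crank '[[[0.32,-0.08,0,0,0,0,0],[0,0,-0.3,0,0,0,0],[0,0,-0.07,0,0,0,0],[0,0,-0.03,0,0,0,0],[0,0,0,0,0,0,0]]]'
```

```text
clock: 8.78
position: [0.5273, 0.1249, 0.0824]
ee_rot: [0.99, -0.138, 0.0, 0.0]
ft_force: [-0.3, -3.1, 8.2]
grip_width: 0.004
```

```bash
python3 -m crank '[[[-0.08,0.022,0,0,0,0,0],[-0.08,0.022,0,0,0,0,0],[-0.08,0.022,0,0,0,0,0],[-0.08,0.022,0,0,0,0,0]]]'; python3 -m crank '[[[0,0,0.1,0,0,0,0],[0,0,0.3,0,0,0,0],[0,0,0,0,0,0,0]]]'; python3 - <<'E'
from h import *
o=manip.get_obs();im,d=manip.camera('wrist');print(o['position']);a=cv2.resize(im[180:340,235:400],None,fx=4,fy=3.7,interpolation=cv2.INTER_CUBIC);cv2.imwrite('pics/w5z.png',a)
E
```

```text
clock: 9.28
position: [0.5079, 0.1304, 0.0824]
ee_rot: [0.99, -0.138, 0.0, 0.0]
ft_force: [1.3, -2.2, 7.5]
grip_width: -0.0
clock: 9.65
position: [0.5091, 0.1308, 0.1078]
ee_rot: [0.99, -0.138, 0.001, -0.0]
ft_force: [-0.3, -0.7, -0.6]
grip_width: -0.001
[0.50913742 0.13083028 0.10778935]
```

View pics/w5z.png

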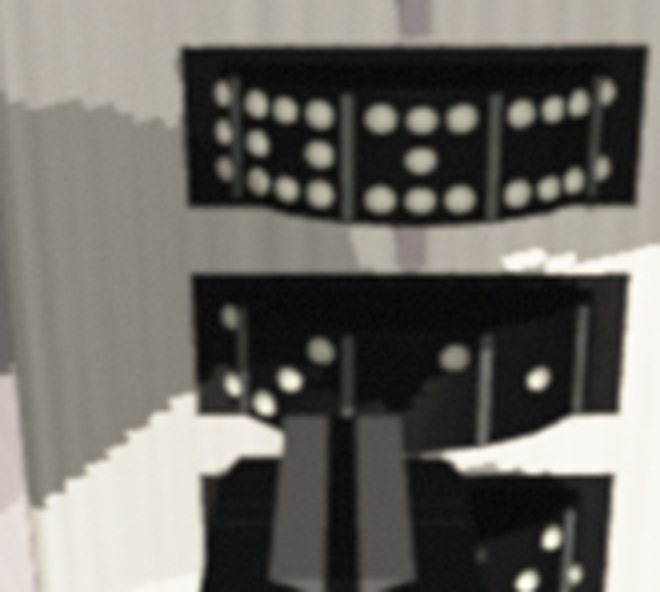

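The middle wheel reads 2. For the right wheel I start at −10 mm and draw toward +x.

```bash
python3 -m crank '[[[-0.16,-0.58,0,0,0,0,0],[0,0,-0.3,0,0,0,0],[0,0,-0.07,0,0,0,0],[0,0,-0.03,0,0,0,0],[0,0,0,0,0,0,0]]]'
```

```text
clock: 10.32
position: [0.4983, 0.0955, 0.0824]
ee_rot: [0.99, -0.138, -0.001, 0.001]
ft_force: [-4.0, -5.2, 8.0]
grip_width: 0.001
```

```bash
python3 -m crank '[[[0.08,-0.022,0,0,0,0,0],[0.08,-0.022,0,0,0,0,0],[0.08,-0.022,0,0,0,0,0],[0.08,-0.022,0,0,0,0,0]]]'; python3 -m crank '[[[0,0,0.1,0,0,0,0],[0,0,0.6,0,0,0,0],[-0.14,-0.6,0.7,0,0,0,0],[-0.14,-0.3,0.2,0,0,0,0],[0,0,0,0,0,0,0]]]'; python3 - <<'E'
from h import *
o=manip.get_obs();im,d=manip.camera('wrist');print(o['position']);cv2.imwrite('pics/w6.png',im);np.savez('pics/w6.npz',im=im,d=d,p=o['position'],q=o['ee_rot'])
E
```

```text
clock: 10.82
position: [0.5184, 0.0904, 0.0828]
ee_rot: [0.99, -0.138, 0.0, 0.0]
ft_force: [-3.4, -2.9, 6.0]
grip_width: 0.004
clock: 11.45
position: [0.5015, 0.0358, 0.1793]
ee_rot: [0.99, -0.139, 0.001, 0.0]
ft_force: [-0.1, 0.0, -0.3]
grip_width: -0.0
[0.50149134 0.03578083 0.17930684]
```

View pics/w6.png

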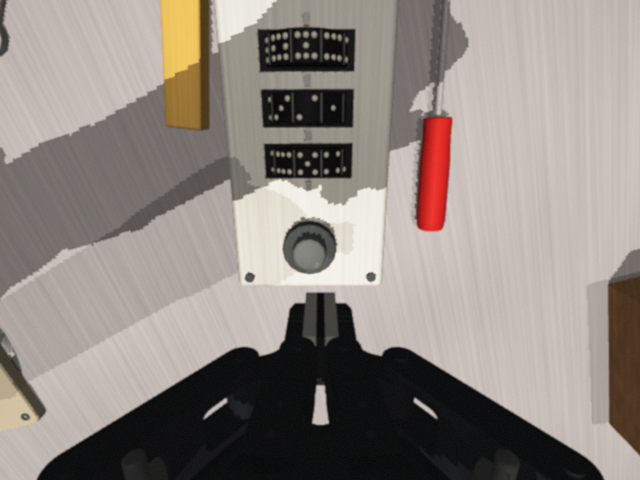

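```bash
python3 - <<'E'
from h import *
z=np.load('pics/w6.npz');im,d=z['im'],z['d'];a=cv2.resize(im[5:195,250:370],None,fx=5,fy=3.1,interpolation=cv2.INTER_CUBIC);cv2.imwrite('pics/w6z.png',a)
c,T=ext('wrist',dict(position=z['p'],ee_rot=z['q']));P=cloud(c,T,d)
C=np.array([.5135,.1085]);X=np.array([.963,-.2706]);Y=np.array([.2706,.963])
K=C-.082*Y;print('key exp',K)
r=np.hypot(P[...,0]-K[0],P[...,1]-K[1]);m=(r<.03)&(d>0)&(P[...,2]>.06)&(P[...,2]<.12)
h,e=np.histogram(P[...,2][m],bins=np.arange(.06,.1,.0015));print(list(zip(e.round(4),h)))
zt=e[np.nonzero(h>30)[0][-1]]
mm=m&(P[...,2]>zt-.002);Q=P[mm];print(len(Q),Q.mean(0),(Q.max(0)-Q.min(0)))
E
```

```text
key exp [0.4913108 0.029534 ]
[(np.float64(0.06), np.int64(0)), (np.float64(0.0615), np.int64(0)), (np.float64(0.063), np.int64(0)), (np.float64(0.0645), np.int64(141)), (np.float64(0.066), np.int64(1401)), (np.float64(0.0675), np.int64(353)), (np.float64(0.069), np.int64(32)), (np.float64(0.0705), np.int64(22)), (np.float64(0.072), np.int64(23)), (np.float64(0.0735), np.int64(25)), (np.float64(0.075), np.int64(29)), (np.float64(0.0765), np.int64(163)), (np.float64(0.078), np.int64(853)), (np.float64(0.0795), np.int64(183)), (np.float64(0.081), np.int64(29)), (np.float64(0.0825), np.int64(17)), (np.float64(0.084), np.int64(24)), (np.float64(0.0855), np.int64(49)), (np.float64(0.087), np.int64(302)), (np.float64(0.0885), np.int64(478)), (np.float64(0.09), np.int64(24)), (np.float64(0.0915), np.int64(0)), (np.float64(0.093), np.int64(0)), (np.float64(0.0945), np.int64(0)), (np.float64(0.096), np.int64(0)), (np.float64(0.0975), np.int64(0))]
831 [0.49224493 0.02980235 0.0886746 ] [0.02487439 0.02436431 0.0041834 ]
```

View pics/w6z.png

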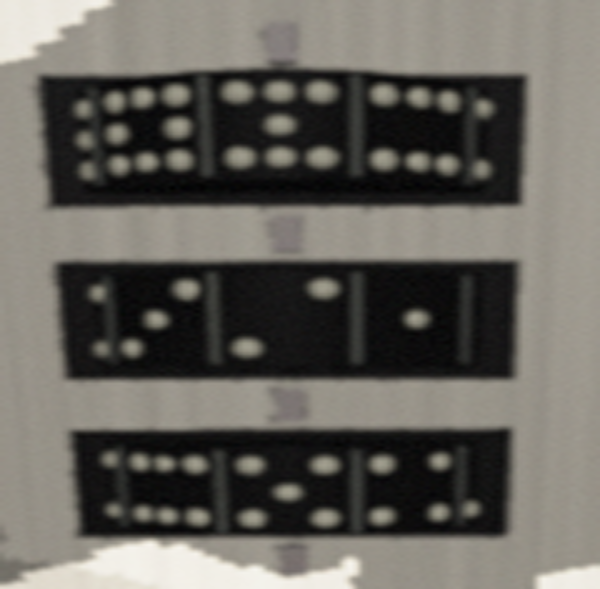

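All three wheels read 7, 2, 5, with their grey lines symmetric about the bars to within about 2 px (0.01 rad). The key top is at (0.492, 0.030, 0.088), and its 25 mm diameter is as expected. I press it now.

```bash
python3 -m crank '[[[-0.165,-0.1,-0.4,0,0,0,0],[0,0,-0.8,0,0,0,0],[0,0,-0.25,0,0,0,0],[0,0,0,0,0,0,0],[0,0,0,0,0,0,0]]]'; python3 -m crank '[[[0,0,-0.06,0,0,0,0],[0,0,-0.04,0,0,0,0],[0,0,0,0,0,0,0]]]';python3 -m crank '[[[0,0,-0.03,0,0,0,0],[0,0,0,0,0,0,0]]]'
```

```text
clock: 12.12
position: [0.4922, 0.031, 0.0925]
ee_rot: [0.99, -0.138, 0.001, -0.0]
ft_force: [-0.2, -0.8, 0.2]
grip_width: 0.003
clock: 12.5
position: [0.4919, 0.0304, 0.0857]
ee_rot: [0.99, -0.138, 0.001, -0.0]
ft_force: [1.8, -0.1, 2.8]
grip_width: -0.0
clock: 12.75
position: [0.4918, 0.0303, 0.0837]
ee_rot: [0.99, -0.138, 0.001, -0.0]
ft_force: [3.1, 0.3, 4.6]
grip_width: -0.001
```

```bash
python3 -m crank '[[[0,0,-0.03,0,0,0,0],[0,0,0,0,0,0,0]]]'; python3 -m crank '[[[0,0,-0.03,0,0,0,0],[0,0,0,0,0,0,0]]]'
```

```text
clock: 13.0
position: [0.4918, 0.0303, 0.0821]
ee_rot: [0.99, -0.138, 0.001, -0.0]
ft_force: [2.4, -0.8, 8.1]
grip_width: -0.001
clock: 13.25
position: [0.492, 0.0304, 0.0817]
ee_rot: [0.99, -0.138, 0.001, 0.0]
ft_force: [-6.6, -1.2, 27.5]
grip_width: 0.002
```

The force jumped to 27 N at z = 0.0817, so the key is on its stop. I release it and check.

```bash
python3 -m crank '[[[0,0,0.05,0,0,0,0],[0,0,0.3,0,0,0,0],[-0.05,-0.2,0.9,0,0,0,0],[-0.05,-0.2,0.6,0,0,0,0],[0,0,0,0,0,0,0],[0,0,0,0,0,0,0]]]'; python3 - <<'E'
from h import *
o=manip.get_obs();im,d=manip.camera('wrist');print(o['position'],o['ft_force']);cv2.imwrite('pics/w7.png',im)
a=cv2.resize(im[20:300,235:395],None,fx=4,fy=2.1,interpolation=cv2.INTER_CUBIC);cv2.imwrite('pics/w7z.png',a)
c,T=ext('wrist',o);P=cloud(c,T,d);r=np.hypot(P[...,0]-.492,P[...,1]-.030);m=(r<.009)&(d>0)&(P[...,2]<.12);print(np.median(P[...,2][m]),m.sum())
im,d=manip.camera('top');cv2.imwrite('pics/top7.png',im)
z=np.load('pics/top0.npz')['im'];df=cv2.absdiff(im,z).max(2);cv2.imwrite('pics/diff.png',(df>60).astype(np.uint8)*255)
E
```

```text
clock: 14.0
position: [0.4845, 0.0064, 0.1902]
ee_rot: [0.99, -0.138, -0.001, 0.0]
ft_force: [-0.5, 0.6, -0.6]
grip_width: -0.001
[0.48445894 0.00638956 0.19024855] [-0.50821532  0.59783109 -0.63115015]
0.08891809584920182 457
```

View pics/w7z.png

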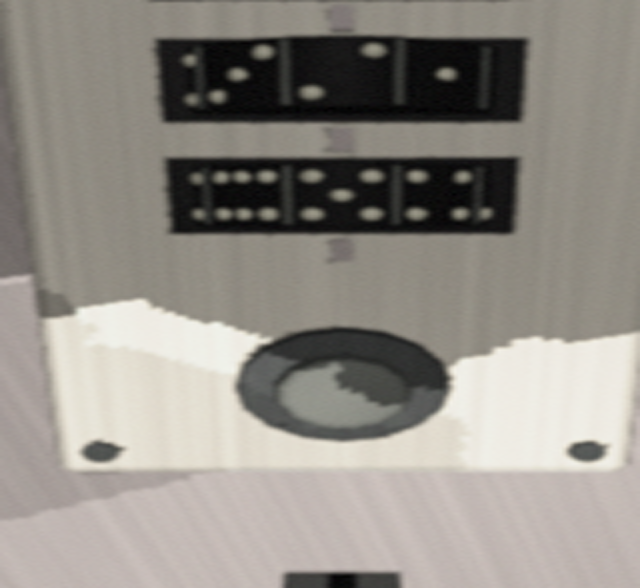

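View pics/top7.png

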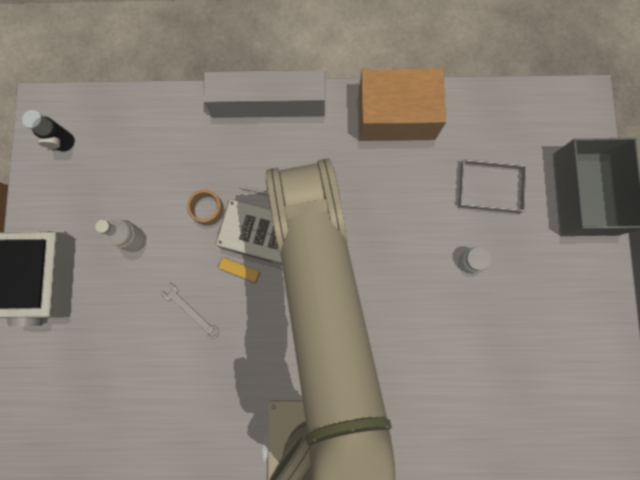

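The key is back up (z 0.0889, against 0.0887 before pressing). The middle wheel reads 2 and the right reads 5. The bystanders are where they were, and the arm is clear.

```bash
python3 -c "
from workcell import manip
print(manip.hand_in())"
```

```text
the job is handed in; nothing more can be done
None
```

I set the wheels to 7, 2 and 5, pressed the load key to its stop, let it go and handed the job in at about 14 s. No verdict came back.

- **Wheels:** They started at 5, 4 and 4. I turned them one digit per stroke: left +2, middle −2, right +1. The wrist force readings between moves never exceeded about 11 N.
- **Before the key press:** All three wheels read 7, 2, 5 in the wrist view, centred on the bars to about 0.01 rad.
- **Key:** The tip went down to z = 0.0817, where the force jumped from 8 N to 27 N, which I took as the key reaching its stop. After release its top measured 0.0889 m, against 0.0887 m before.
- **After the press:** The middle and right wheels still read 2 and 5. The left wheel was out of my last close-up, but I had not touched it since it read 7. In the top view the bystanders it shows had not moved. The arm hid most of the screwdriver there, but nothing came near it. The wrist force was about zero.

No check failed. The camera depth read about 1 mm high throughout, so I set the pressing depths by force instead.

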